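# Put each pantry canister's own lid on it

### The arm

A 6-joint arm with a two-finger parallel gripper is mounted at the origin on the work surface. World frame = base frame: x ahead of the robot, y to its left, z up, the work surface at z = 0. Lengths are in m, angles in rad, forces in N, time in s.
With the tool pointing down it reaches from about 0.325 to 0.775 m from the base axis. Payload 5.5 kg.
Tool frame: the origin (TCP) lies midway between the tips of the shut fingers; the grasp point (between the pads) lies 19 mm behind it; z points along the fingers, y is the line along which they close (so a half turn about z gives the same grasp; the last joint's range is limited). The gripper opens to 85 mm and grips with 20 to 120 N. Pads are 22 mm wide; open, the fingers measure 114 mm over their backs; the gripper's body (76 mm by 85 mm) begins 54 mm behind the grasp point. The pads swing forward as they close: fully open they stand 13 mm farther back than shut.
Start: joints at [1.155, 0.091, 1.231, -0, 1.82, -0.057], TCP at [0.211, 0.562, 0.231] pointing down, gripper open.
Joint ranges: [-2.87, 2.87], [-0.86, 2.18], [0.17, 2.46], [-1.51, 4.65], [0.06, 2.69], [-2.65, 2.65]. Speed limits (rad/s): [2.57, 2.57, 3.01, 3.14, 3.14, 3.14].

### API

Orientations are given as a rotation vector (axis times angle).
In Python, from plant import robot gives the robot as it stands. The module is installed in compiled form; this text tells all that it offers.
- The arm moves only by the tool step_arm, never from a script. Its argument "moves" is one flat list of numbers, 7 for each row, row after row: the shift along the tool's x, y, z in m, then the turn, a rotation vector about the tool's x, y, z in degrees, then the finger opening in m, from 0 to 0.0854. In form: [x, y, z, wx, wy, wz, jaw, x, y, z, wx, wy, wz, jaw, ...]. A call has 1 to 10 rows; each row shifts and turns the commanded pose from where the row before left it, along the tool's axes as they then stand; what a row does not reach is not made up. A row lasts 1/10 s, in which the tool goes at most 50 mm and 8.59 degrees, less where a joint would pass 70% of its speed; a pose out of reach is approached as far as the arm can. A call is refused whole if a number of a shift passes 0.05 or a number of a turn 8.59, either way. A call with a gripper value outside its range is refused whole. The fingers move at their own pace and stop on an object; the grip force is fixed at half the most. Time passes only in rows, so rows that do not move let the fingers close. It gives the time, the measured TCP pose, the force, the opening and the grip force at its end, in the units of the state.
- robot.read_state(): the state, without advancing time (a new reading comes with each control period).
- robot.get_image(name): name is "scene" or "side" or "wrist"; returns (picture, depth): 384x512x3 uint8, blue, green, red; 384x512 float32, m along the optical axis (not along the pixel's ray), 0 where there is no reading.
- robot.calibration(name): a dict with "mtx" (3x3 intrinsics, pixels), "cam_to_world" (4x4, takes a point from camera to world coordinates). Camera axes: x right, y down, z forward; pixel columns grow to the right and rows downward; lengths in m; the calibration is good to about 2 mm. A picture is of the moment at which its call begins: read the wrist's pose just before it. calibration takes no time and is no camera call; for the wrist camera it gives the pose at the moment of the call.
- robot.finish_job(): hands the job in; it is judged then, once.
Trained networks look in the newest picture that a camera, given by its name, has taken for a name from the list of things; names that differ only in an ending like _2 or _b are one class to them, and where a whole thing is asked for, a point or a joint stands for the part that bears it (a point fixed in the world has none). Each returns a list of dicts, best first, with "confidence" (0 to 1); they miss things now and then, are a little off and sometimes report something else, mostly with a low value. They report only what shows in the picture. A call takes as long as a camera call. They do not tell look-alikes from the thing itself.
- robot.trace(camera, name): "pixels" (384x512 bool, what is visible of it) and "rect" ([left, top, width, height] in pixels, round what is visible of it).
The state is a dict: "t": time; "joint_pos": joint angles; "dq": joint speeds; "joint_efforts": joint torques, N m; "eef_pos": TCP position; "tool_rot": TCP orientation; "contact_force": force on the tool from outside, world axes, zero at the start; "ft_torque": the same for the moment, N m; "grip_width": finger opening in m; "finger_force": force on a finger pad.
Only numpy, scipy, OpenCV 4.12 (cv2) and the standard library are available. Lean on these libraries where they do the work, as an engineer would, in place of code of your own. Each camera call takes 0.05 s, during which the arm holds its last target. There are 200 camera calls.

### The job

Three white canisters stand on the pantry worktop and their bamboo lids have been mixed up: two lie in the sloping wire rack, and the small round lid has been laid on the oblong canister. Close every canister with the lid that fits it, seated flat and square on the rim, setting the lids down without dropping them. Leave the canisters standing where they are, the odd lid that fits none of them in the rack, and the other goods in their places.

Things in the scene. Friction and masses are not known exactly. Their poses are not given: they have to be found in the camera images.
- canister_big: Open round white ceramic canister, outside 118 dia, 105 tall, wall 7 (mouth about 103 dia), stands upright and loose, about 0.6 kg. Origin: centre of its underside; z up; the rim is 105 above it. Its lid is lid_big
- canister_small: Open round white ceramic canister, outside 88 dia, 125 tall, wall 7 (mouth about 73 dia), stands upright and loose, about 0.45 kg. Origin: centre of its underside; z up; the rim is 125 above it. Its lid is lid_small
- canister_oblong: Oblong white ceramic canister, outside 130 (its x) x 88 (its y), 95 tall, wall 7 (mouth 116 x 74), loose, about 0.6 kg. Origin: centre of its underside; z up; the rim is 95 above it. Its lid is lid_oblong; at the start lid_small lies on it by mistake
- lid_big: Bamboo lid of the big round canister, about 0.16 kg: flange 118 dia x 12 thick, bevelled round plug 98 dia x 10 deep below it, upright round knob 30 dia on top, from 12 to 42 above the origin. Origin: centre of the flange's underside, which sits on the rim; z out through the knob. Starts in one of the rack's three places
- lid_small: Bamboo lid of the small round canister, about 0.11 kg: flange 88 dia x 12 thick, bevelled round plug 68 dia x 10 deep below it, upright round knob 30 dia on top, from 12 to 42 above the origin. Origin: centre of the flange's underside, which sits on the rim; z out through the knob. Starts level on the oblong canister's rim, plug loosely in its mouth
- lid_oblong: Bamboo lid of the oblong canister, about 0.17 kg: flange 130 (x) x 88 (y) x 12 thick, stepped plug 110 x 68 x 10 deep below, bar handle on top 64 (x) x 18 (y), from 12 to 42 above the origin. Origin: centre of the flange's underside; z out through the handle. Fits either way round. Starts in one of the rack's three places, its x up the slope
- lid_odd: Odd bamboo lid that fits none of the canisters, about 0.13 kg: flange 102 dia x 12 thick, bevelled round plug 82 dia x 10 deep below it, upright round knob 30 dia on top, from 12 to 42 above the origin. Origin: centre of the flange's underside, which sits on the rim; z out through the knob. In one of the rack's three places; it stays there
- rack: Fixed white wire lid rack, 390 wide (y). Origin: centre of its footprint on the worktop; x from its low front to its high back. The deck slopes up along x at 0.56 rad, 85 above the origin, 45 high in front, 130 at the back; a lip 20 high runs along the front; soft coating that grips. Three lids lie on it 125 apart in y, on their plugs, knobs leaning 0.56 rad from vertical towards the front
- pepper_mill: Turned dark-wood pepper mill, 50 dia x 210 tall. Origin: centre of its underside, z up. Not to be moved
- food_can: Food can with a paper label, 68 dia x 100 tall. Origin: centre of its underside, z up. Not to be moved
- fish_tin: Low tin with a paper label, 84 dia x 45 tall. Origin: centre of its underside, z up. Not to be moved
- oil_bottle: Green glass oil bottle, 66 dia x 240 tall. Origin: centre of its underside, z up. Not to be moved
- sauce_jar: Amber glass jar with a steel cap, 80 dia x 130 tall. Origin: centre of its underside, z up. Not to be moved
- cracker_box: Upright cardboard box, 60 (its x) x 140 (its y) x 190 tall. Origin: centre of its underside, z up. Not to be moved
- spoon: Wooden spoon lying along its x, 220 long. Origin: centre of its underside. Not to be moved
There are look-alikes about, which are no part of the job. What is shaped like the lid_small but green, purple or yellow is not meant.

How it is judged:
At the end, for the whole second after the job is handed in: Each canister wears its own lid, centred within 6 mm, underside within 3 mm of rim height, level within 0.05 rad, oblong lid square within 0.12 rad; all at rest, canisters upright on the worktop within 40 mm of their start, odd lid within 40 mm of its start (horizontal distance between lid_big and canister_big below 0.006 m and z of lid_big in the frame of canister_big between 0.102 and 0.108 m and angle between each of lid_big, canister_big, lid_small, canister_small, lid_oblong, canister_oblong's own z axis and vertical below 0.05 rad and height (world z) of each of canister_big, canister_small, canister_oblong below 0.004 m and distance of each of canister_big, canister_small, canister_oblong, lid_odd from where it was at the start of the episode below 0.04 m and linear speed of each of lid_big, canister_big, lid_small, canister_small, lid_oblong, canister_oblong below 0.02 m/s and horizontal distance between lid_small and canister_small below 0.006 m and z of lid_small in the frame of canister_small between 0.122 and 0.128 m and horizontal distance between lid_oblong and canister_oblong below 0.006 m and z of lid_oblong in the frame of canister_oblong between 0.092 and 0.098 m and angle between the x axis of lid_oblong and the x axis of canister_oblong, either way round below 0.12 rad); the robot touches nothing.
It fails at once if one of the other goods is shifted by more than 25 mm or knocked over (distance of any of pepper_mill, food_can, fish_tin, oil_bottle, sauce_jar, cracker_box, spoon from where it was at the start of the episode above 0.025 m).
It fails at once if a canister is tipped by more than 0.3 rad (angle between any of canister_big, canister_small, canister_oblong's own z axis and vertical above 0.3 rad).
It fails at once if a lid is dropped: it moves faster than 0.5 m/s (a fall of more than about 12 mm) while the fingers are off it ((linear speed of lid_big above 0.5 m/s and contact force between the fingers and lid_big below 0.2 N) or (linear speed of lid_small above 0.5 m/s and contact force between the fingers and lid_small below 0.2 N) or (linear speed of lid_oblong above 0.5 m/s and contact force between the fingers and lid_oblong below 0.2 N)).
It also fails if it takes over 70 s, if anything falls off the work surface, if the arm or the gripper's body presses on something with over 40 N, if the wrist force passes 120 N, or if a joint passes its speed limit or range.

## Working session

There is one attempt and no reset: what is moved stays moved. The work goes in short steps, Python scripts to look and compute and a tool call to move; the robot and the scene stay as the last step left them, time stands still between calls to the robot, and variables do not carry over. Pictures are saved under pics/ and viewed, at most 10 in all, crops included, and the job is handed in when it is done.

Besides the shell and the picture viewer there is one more tool, called after "Request:" in YAML: its name, and indented under it one key for each argument. step_arm: Moves the arm, as the interface text tells. Its arguments: {"type":"object","properties":{"moves":{"type":"array"}},"required":["moves"]}

```bash
mkdir -p pics; ls
cat > h.py <<'E'
import numpy as np, cv2
from plant import robot
from scipy.spatial.transform import Rotation as R
def grab(n):
    im,d=robot.get_image(n); c=robot.calibration(n); return im,d,c
def cloud(d,c):
    K=np.array(c["mtx"]);T=np.array(c["cam_to_world"])
    v,u=np.mgrid[:d.shape[0],:d.shape[1]]
    P=np.stack([(u-K[0,2])/K[0,0]*d,(v-K[1,2])/K[1,1]*d,d],-1)
    W=P@T[:3,:3].T+T[:3,3]; W[d<=0]=np.nan
    return W
E
python3 - <<'E'
from h import *
out=[]
for n in ["scene","side"]:
    im,d,c=grab(n); cv2.imwrite(f"pics/{n}0.png",im); W=cloud(d,c); np.save(f"{n}.npy",W)
    print(n,np.round(np.array(c["cam_to_world"]),2).tolist())
    for k in ["canister_big","canister_small","canister_oblong","lid_big","lid_small","lid_oblong","lid_odd","rack","pepper_mill","oil_bottle","cracker_box","sauce_jar","food_can","fish_tin","spoon"]:
        for r in robot.trace(n,k)[:3]:
            p=W[r["pixels"]]; p=p[~np.isnan(p[:,0])]
            if len(p): print(k,round(r["confidence"],2),np.round(r["rect"]).tolist(),"med",np.round(np.median(p,0),3),"lo",np.round(np.percentile(p,2,0),3),"hi",np.round(np.percentile(p,98,0),3))
print(robot.read_state())
E
```

```text
pics
scene [[-0.85, 0.42, -0.32, 0.94], [0.52, 0.67, -0.52, 0.64], [-0.0, -0.61, -0.79, 1.17], [0.0, 0.0, 0.0, 1.0]]
canister_big 0.77 [190.0, 171.0, 40.0, 48.0] med [ 0.61  -0.157  0.061] lo [ 0.558 -0.208  0.006] hi [ 0.668 -0.096  0.106]
canister_big 0.69 [206.0, 125.0, 37.0, 46.0] med [ 0.508 -0.281  0.049] lo [ 0.404 -0.365  0.   ] hi [ 0.543 -0.245  0.098]
canister_small 0.65 [256.0, 179.0, 32.0, 43.0] med [ 0.473 -0.018  0.081] lo [ 0.429 -0.071  0.001] hi [0.512 0.016 0.126]
canister_small 0.63 [207.0, 120.0, 36.0, 52.0] med [ 0.507 -0.283  0.052] lo [ 0.404 -0.369  0.   ] hi [ 0.544 -0.244  0.104]
canister_oblong 0.57 [207.0, 127.0, 37.0, 44.0] med [ 0.508 -0.282  0.049] lo [ 0.404 -0.365  0.002] hi [ 0.544 -0.248  0.096]
canister_oblong 0.53 [257.0, 178.0, 30.0, 45.0] med [ 0.473 -0.018  0.081] lo [ 0.426 -0.069  0.   ] hi [0.512 0.016 0.126]
lid_big 0.75 [307.0, 272.0, 45.0, 34.0] med [0.512 0.302 0.115] lo [0.46  0.245 0.08 ] hi [0.556 0.35  0.134]
lid_small 0.91 [213.0, 121.0, 25.0, 22.0] med [ 0.468 -0.314  0.107] lo [ 0.422 -0.359  0.097] hi [ 0.501 -0.281  0.138]
lid_
[... 4585 characters left out ...]
.6, 'joint_pos': array([ 1.15529265e+00,  9.10841794e-02,  1.23065853e+00,  2.63030966e-06,
        1.81982473e+00, -5.66964021e-02]), 'dq': array([-9.97089195e-04, -8.18460096e-04,  6.58712482e-05,  8.80521666e-04,
       -3.17493095e-04, -8.18889288e-04]), 'joint_efforts': array([ 6.98361182e-04, -4.58467698e+01, -4.18077564e+01,  1.22482020e-04,
        9.47919907e-04,  4.61411491e-05]), 'eef_pos': array([0.21070012, 0.56180533, 0.23130813]), 'tool_rot': array([5.60593029e-01, 3.09116780e+00, 3.94427077e-05]), 'contact_force': array([-0.02557882, -0.55493758, -0.1287518 ]), 'ft_torque': array([ 0.08280388,  0.00300877, -0.01151821]), 'finger_force': 0.0, 'grip_width': 0.08523925912352197}
```

View pics/scene0.png

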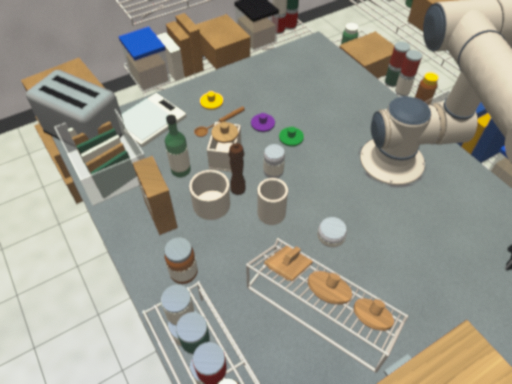

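```bash
cat >> h.py <<'E'
def clouds():
    return np.vstack([cloud(*grab(n)[1:])[...].reshape(-1,3) for n in ("scene","side")])
def near(P,xy,r,zlo,zhi):
    m=(np.hypot(P[:,0]-xy[0],P[:,1]-xy[1])<r)&(P[:,2]>zlo)&(P[:,2]<zhi); return P[m]
def circ(p):
    p=p[:,:2].astype(np.float32); (c,r)=cv2.minEnclosingCircle(p); return np.round(c,4),round(r,4)
def state():
    s=robot.read_state(); print(s['t'],"pos",np.round(s['eef_pos'],4),"R",np.round(R.from_rotvec(s['tool_rot']).as_matrix(),3).tolist(),"F",np.round(s['contact_force'],1),"w",round(s['grip_width'],4),"ff",round(s['finger_force'],1),"q",np.round(s['joint_pos'],2)); return s
def ransac_circ(p,r,it=400):
    # circle of known radius to points, robust least squares
    from scipy.optimize import least_squares
    c0=p[:,:2].mean(0)
    return least_squares(lambda c:np.hypot(p[:,0]-c[0],p[:,1]-c[1])-r,c0,loss='soft_l1',f_scale=.002).x
E
python3 - <<'E'
from h import *
A=np.load("scene.npy").reshape(-1,3);B=np.load("side.npy").reshape(-1,3)
for nm,P in(("sc",A),("si",B),("both",np.vstack([A,B]))):
    print(nm)
    q=near(P,(.612,-.155),.075,.1,.112);print(" big rim",len(q),circ(q),q[:,2].mean(),ransac_circ(q,.0555))
    q=near(P,(.47,-.025),.06,.119,.132);print(" small rim",len(q),circ(q),ransac_circ(q,.0405))
    q=near(P,(.463,-.318),.03,.13,.145);print(" lidsmall knob",len(q),circ(q),q.mean(0))
    q=near(P,(.463,-.318),.06,.10,.113);print(" lidsmall flange",len(q),circ(q))
    q=near(P,(.475,-.31),.1,.085,.1);print(" oblong rim",len(q),cv2.minAreaRect(q[:,:2].astype(np.float32)))
    # rack deck, tilted frame; yaw from rack points
    q=P[(P[:,0]>.3)&(P[:,0]<.72)&(P[:,1]>.06)&(P[:,1]<.6)&(P[:,2]>.015)&(P[:,2]<.2)]
    print(" rack",cv2.minAreaRect(q[:,:2].astype(np.float32)))
E
```

```text
sc
 big rim 256 (array([ 0.6106, -0.1532]), 0.0607) 0.10386173084170239 [ 0.610506   -0.15322629]
 small rim 204 (array([ 0.4685, -0.027 ]), 0.0455) [ 0.46960443 -0.02690928]
 lidsmall knob 59 (array([ 0.4639, -0.3214]), 0.017) [ 0.46264547 -0.32146453  0.13524942]
 lidsmall flange 342 (array([ 0.4592, -0.3212]), 0.0474)
 oblong rim 184 ((0.47119367122650146, -0.31282132863998413), (0.1368471384048462, 0.0882105603814125), 48.76801300048828)
 rack ((0.4940112829208374, 0.3426365256309509), (0.514420211315155, 0.3400556147098541), 89.86882781982422)
si
 big rim 201 (array([ 0.6101, -0.1594]), 0.061) 0.1036966972279027 [ 0.60950853 -0.15869423]
 small rim 145 (array([ 0.4682, -0.0301]), 0.0454) [ 0.46816117 -0.03219755]
 lidsmall knob 75 (array([ 0.4623, -0.3267]), 0.0156) [ 0.46062283 -0.32791315  0.13584961]
 lidsmall flange 452 (array([ 0.4611, -0.3245]), 0.0469)
 oblong rim 367 ((0.4708947241306305, -0.3168730139732361), (0.13411371409893036, 0.08997108042240143), 47.55211639404297)
 rack ((0.4949318468570709, 0.3416706919670105), (0.5194141864776611, 0.34853634238243103), 89.21527099609375)
both
 big rim 457 (array([ 0.609 , -0.1556]), 0.0634) 0.10378914494154103 [ 0.61008386 -0.1557897 ]
 small rim 349 (array([ 0.4683, -0.0285]), 0.047) [ 0.46910767 -0.02891407]
 lidsmall knob 134 (array([ 0.4636, -0.3233]), 0.0188) [ 0.46151339 -0.32507383  0.13558535]
 lidsmall flange 794 (array([ 0.461 , -0.3236]), 0.0478)
 oblong rim 551 ((0.47138330340385437, -0.31451690196990967), (0.13919857144355774, 0.09072934836149216), 48.8748664855957)
 rack ((0.4949318468570709, 0.3416706919670105), (0.5194141864776611, 0.34853634238243103), 89.21527099609375)
```

The scene picture shows the rack at about (325,305) with the lids oblong (287,263), big (330,287) and odd (373,314). The open canisters are big (210,195) and small (272,200). The bamboo small lid sits on the oblong canister at (225,135), and the coloured look-alikes lie off to the side. Next I fit the rack lids in the tilted frame and plan a wrist look.

```bash
cat >> h.py <<'E'
def plan(p,Rt,n,jaw,s=None,p0=None,R0=None):
    """rows from measured (or given) pose to p,Rt in n rows, rounded; prints flat lists of <=10 rows"""
    s=s or robot.read_state()
    P=np.array(s['eef_pos'] if p0 is None else p0); Q=R.from_rotvec(s['tool_rot']) if R0 is None else R0
    Ps=P.copy(); rv=(Q.inv()*Rt).as_rotvec(); Qs=Q; rows=[]
    for i in range(1,n+1):
        pi=Ps+(np.array(p)-Ps)*i/n; qi=Qs*R.from_rotvec(rv*i/n)
        d=np.round(Q.inv().apply(pi-P),3 if i<n else 4); w=np.round(np.degrees((Q.inv()*qi).as_rotvec()),1)
        rows.append([*d,*w,jaw]); P=P+Q.apply(d); Q=Q*R.from_rotvec(np.radians(w))
    for k in range(0,n,10): print("["+", ".join(", ".join(f"{v+0:g}" for v in r) for r in rows[k:k+10])+"]")
    print("max",np.abs(np.array(rows)).max(0)[:6]); return P,Q
def tool(z,y):
    z=np.array(z)/np.linalg.norm(z); y=np.array(y)-z*np.dot(z,y); y/=np.linalg.norm(y)
    return R.from_matrix(np.stack([np.cross(y,z),y,z],1))
def rackframe(yaw=.4): return R.from_euler('z',yaw)*R.from_euler('y',-.56)   # x up slope, y, z normal
E
python3 - <<'E'
from h import *
A=np.load("scene.npy").reshape(-1,3);B=np.load("side.npy").reshape(-1,3)
for nm,P in(("sc",A),("si",B)):
  q=P[(P[:,2]>.07)&(P[:,2]<.2)]
  for l,c in(("obl",(.555,.18)),("big",(.507,.295)),("odd",(.46,.405))):
    p=near(q,c,.055,.06,.2)
    # flange plane
    from itertools import count
    rng=np.random.default_rng(0);best=(0,)
    for _ in range(400):
        a=p[rng.choice(len(p),3,0)];n=np.cross(a[1]-a[0],a[2]-a[0]);n/=np.linalg.norm(n)+1e-12
        if n[2]<0:n=-n
        if n[2]<.7: continue
        k=np.abs((p-a[0])@n)<.002
        if k.sum()>best[0]:best=(k.sum(),k)
    f=p[best[1]];m=f.mean(0);n=np.linalg.svd(f-m)[2][2];n*=np.sign(n[2])
    t=np.arccos(n[2]);yaw=np.arctan2(-n[1],-n[0])
    F=rackframe();h=F.inv().apply(p-m);kn=h[(h[:,2]>.024)]
    print(nm,l,len(p),best[0],"n",np.round(n,3),"tilt",round(t,3),"yaw",round(yaw,3),"mean",np.round(m,4),"knobtop ctr",np.round(F.apply((kn.max(0)+kn.min(0))/2)+m,4) if len(kn) else None,"hk",np.round(kn.min(0),3),np.round(kn.max(0),3))
# oblong yaw / lid yaw
F=tool([0,0,-1],[-np.sin(.4),np.cos(.4),0])
s=state()
p1=np.array([.30,.33,.33]);z=[.42,.1,-.9]
Z=tool([.489,.207,-.847],[-.39,.92,0])
plan([.36,.26,.36],Z,10,.06)
print(robot.calibration("wrist")["cam_to_world"], R.from_rotvec(s['tool_rot']).as_matrix())
E
```

```text
sc obl 851 514 n [-0.487 -0.213  0.847] tilt 0.561 yaw 0.413 mean [0.56   0.1867 0.11  ] knobtop ctr [0.5379 0.1768 0.1279] hk [-0.043 -0.01   0.024] [0.021 0.009 0.032]
sc big 1046 656 n [-0.492 -0.202  0.847] tilt 0.561 yaw 0.388 mean [0.5114 0.2988 0.1087] knobtop ctr [0.4915 0.2898 0.1287] hk [-0.023 -0.015  0.024] [0.007 0.014 0.033]
sc odd 1017 563 n [-0.492 -0.196  0.848] tilt 0.558 yaw 0.38 mean [0.4626 0.4111 0.1075] knobtop ctr [0.4431 0.4023 0.1276] hk [-0.024 -0.015  0.024] [0.009 0.014 0.033]
si obl 539 197 n [-0.499 -0.179  0.848] tilt 0.558 yaw 0.345 mean [0.558  0.1704 0.1046] knobtop ctr [0.5367 0.1709 0.1279] hk [-0.035 -0.002  0.024] [0.027 0.019 0.036]
si big 458 198 n [-0.486 -0.207  0.849] tilt 0.556 yaw 0.402 mean [0.5066 0.288  0.104 ] knobtop ctr [0.489  0.2854 0.1273] hk [-0.016 -0.013  0.024] [0.012 0.022 0.034]
si odd 348 134 n [-0.52  -0.191  0.832] tilt 0.588 yaw 0.353 mean [0.4552 0.3976 0.1008] knobtop ctr [0.4409 0.3971 0.1278] hk [-0.01  -0.009  0.025] [0.016 0.019 0.035]
1.6 pos [0.2107 0.5618 0.2313] R [[-0.936, 0.351, 0.0], [0.351, 0.936, 0.0], [0
[... 329 characters left out ...]
017, -0.03, -0.01, -1.2, -3, -4.2, 0.06, -0.016, -0.031, -0.01, -1.2, -3.1, -4.3, 0.06, -0.015, -0.032, -0.01, -1.2, -3, -4.2, 0.06, -0.012, -0.032, -0.009, -1.3, -3.1, -4.2, 0.06, -0.0105, -0.0333, -0.0099, -1.2, -3, -4.3, 0.06]
max [0.025  0.0333 0.013  1.3    3.1    4.3   ]
[[ 3.50015209e-01  8.85033956e-01  3.06927108e-01  1.31077665e-01]
 [ 9.36743999e-01 -3.30756998e-01 -1.14501039e-01  5.90834536e-01]
 [ 1.80981218e-04  3.27589232e-01 -9.44820228e-01  3.73970450e-01]
 [ 0.00000000e+00  0.00000000e+00  0.00000000e+00  1.00000000e+00]] [[-9.36316550e-01  3.51157113e-01  7.84506993e-06]
 [ 3.51157113e-01  9.36316550e-01  2.40968879e-05]
 [ 1.11632475e-06  2.53171670e-05 -1.00000000e+00]]
```

Request:
step_arm:
  moves: [-0.025, -0.023, -0.013, -1.2, -3.1, -4.2, 0.06, -0.023, -0.025, -0.012, -1.2, -3, -4.3, 0.06, -0.022, -0.026, -0.011, -1.3, -3.1, -4.2, 0.06, -0.021, -0.027, -0.011, -1.2, -3, -4.2, 0.06, -0.02, -0.028, -0.01, -1.2, -3.1, -4.3, 0.06, -0.017, -0.03, -0.01, -1.2, -3, -4.2, 0.06, -0.016, -0.031, -0.01, -1.2, -3.1, -4.3, 0.06, -0.015, -0.032, -0.01, -1.2, -3, -4.2, 0.06, -0.012, -0.032, -0.009, -1.3, -3.1, -4.2, 0.06, -0.0105, -0.0333, -0.0099, -1.2, -3, -4.3, 0.06]

```text
t: 2.6
eef_pos: [0.3599, 0.2591, 0.3608]
tool_rot: [-0.522, 2.532, 0.148]
contact_force: [1.3, 0.2, 0.2]
grip_width: 0.0601
finger_force: 0.0
```

```bash
cat >> h.py <<'E'
def rackfit(P,ln,yaw=.395):
    """lid origin from points: ln in obl,big,odd"""
    F=rackframe(yaw); c={"obl":(.555,.18),"big":(.507,.295),"odd":(.46,.405)}[ln]
    p=F.inv().apply(near(P,c,.075,.05,.2)); c0=F.inv().apply(np.array([*c,.11]))
    z=p[:,2]; 
    hist,e=np.histogram(z[np.abs(z-c0[2])<.03],60); zf=e[hist.argmax()]+.0005
    zf=np.median(z[np.abs(z-zf)<.002])
    k=p[(z>zf+.026)&(z<zf+.036)]
    kc=(np.percentile(k[:,:2],1,0)+np.percentile(k[:,:2],99,0))/2; ks=np.ptp(k[:,:2],axis=0)
    f=p[np.abs(z-zf)<.003]; fc=(f[:,:2].min(0)+f[:,:2].max(0))/2; fs=np.ptp(f[:,:2],axis=0)
    knobz=np.median(k[:,2])-zf
    o=F.apply([*kc,zf-.012]); of=F.apply([*fc,zf-.012])
    print(ln,"origin by knob",np.round(o,4),"size",np.round(ks,4),"by flange",np.round(of,4),np.round(fs,4),"knob h",round(knobz,4),"n",len(k)); return o,of
E
python3 - <<'E'
from h import *
s=state(); im,d,c=grab("wrist"); cv2.imwrite("pics/w1.png",im); P=cloud(d,c).reshape(-1,3); P=P[~np.isnan(P[:,0])]
for l in("obl","big","odd"): rackfit(P,l)
# tilt/yaw of flange planes
E
```

```text
2.6 pos [0.3599 0.2591 0.3608] R [[-0.776, -0.395, 0.491], [-0.335, 0.919, 0.209], [-0.534, -0.002, -0.846]] F [1.3 0.2 0.2] w 0.0601 ff 0.0 q [ 0.65 -0.76  1.75 -0.13  1.59 -1.37]
obl origin by knob [0.5597 0.1783 0.0985] size [0.0625 0.0181] by flange [0.55   0.1925 0.0964] [0.1393 0.1221] knob h 0.0298 n 742
big origin by knob [0.5122 0.2912 0.0977] size [0.0291 0.0288] by flange [0.5021 0.2988 0.0937] [0.1319 0.139 ] knob h 0.0301 n 441
odd origin by knob [0.4653 0.4041 0.0972] size [0.0292 0.0289] by flange [0.4605 0.3909 0.0912] [0.1247 0.1226] knob h 0.0301 n 448
```

View pics/w1.png

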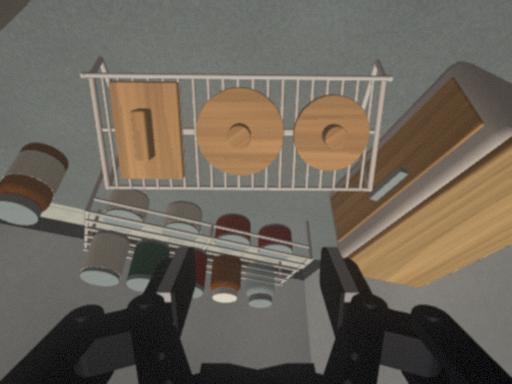

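The wrist picture shows the rack lids clearly: handle at (143,135), big knob (239,135), odd knob (335,135). The knob sizes fit, so their poses are good. Next I look over the canisters with an empty hand and take lid_small first.

Run:
```python
from h import *
plan([.65,-.16,.38],tool([0,0,-1],[0,1,0]),15,.06)
```

```text
[-0.006, -0.033, 0.003, 0.4, 2.2, 1.5, 0.06, -0.007, -0.033, 0.003, 0.4, 2.1, 1.5, 0.06, -0.008, -0.032, 0.003, 0.4, 2.2, 1.5, 0.06, -0.009, -0.032, 0.003, 0.5, 2.1, 1.5, 0.06, -0.01, -0.032, 0.002, 0.4, 2.2, 1.5, 0.06, -0.011, -0.032, 0.003, 0.4, 2.1, 1.6, 0.06, -0.012, -0.032, 0.002, 0.4, 2.2, 1.5, 0.06, -0.013, -0.031, 0.002, 0.4, 2.1, 1.5, 0.06, -0.014, -0.03, 0.002, 0.4, 2.2, 1.5, 0.06, -0.014, -0.031, 0.002, 0.5, 2.1, 1.5, 0.06]
[-0.016, -0.029, 0.001, 0.4, 2.2, 1.5, 0.06, -0.016, -0.03, 0.001, 0.4, 2.2, 1.5, 0.06, -0.017, -0.029, 0, 0.4, 2.1, 1.5, 0.06, -0.018, -0.029, 0, 0.4, 2.2, 1.5, 0.06, -0.018, -0.0277, -0.0007, 0.4, 2.1, 1.5, 0.06]
max [0.018 0.033 0.003 0.5   2.2   1.6  ]
```

Request:
step_arm:
  moves: [-0.006, -0.033, 0.003, 0.4, 2.2, 1.5, 0.06, -0.007, -0.033, 0.003, 0.4, 2.1, 1.5, 0.06, -0.008, -0.032, 0.003, 0.4, 2.2, 1.5, 0.06, -0.009, -0.032, 0.003, 0.5, 2.1, 1.5, 0.06, -0.01, -0.032, 0.002, 0.4, 2.2, 1.5, 0.06, -0.011, -0.032, 0.003, 0.4, 2.1, 1.6, 0.06, -0.012, -0.032, 0.002, 0.4, 2.2, 1.5, 0.06, -0.013, -0.031, 0.002, 0.4, 2.1, 1.5, 0.06, -0.014, -0.03, 0.002, 0.4, 2.2, 1.5, 0.06, -0.014, -0.031, 0.002, 0.5, 2.1, 1.5, 0.06]

```text
t: 3.65
eef_pos: [0.552, -0.0182, 0.3671]
tool_rot: [-0.188, 2.96, 0.056]
contact_force: [0.0, 0.6, 0.7]
grip_width: 0.0602
finger_force: 0.0
```

Request:
step_arm:
  moves: [-0.016, -0.029, 0.001, 0.4, 2.2, 1.5, 0.06, -0.016, -0.03, 0.001, 0.4, 2.2, 1.5, 0.06, -0.017, -0.029, 0, 0.4, 2.1, 1.5, 0.06, -0.018, -0.029, 0, 0.4, 2.2, 1.5, 0.06, -0.018, -0.0277, -0.0007, 0.4, 2.1, 1.5, 0.06, 0, 0, 0, 0, 0, 0, 0.06]

```text
t: 4.25
eef_pos: [0.6503, -0.1584, 0.3634]
tool_rot: [-0.01, -3.119, -0.006]
contact_force: [0.2, 0.4, -1.3]
grip_width: 0.0597
finger_force: 0.0
```

```bash
cat >> h.py <<'E'
def rimfit(P,xy,ro,zr):
    """annulus points at rim height: middle by outer hull + robust ring fit of wall-mid radius"""
    q=near(P,xy,ro+.02,zr-.004,zr+.004)
    print(" rim n",len(q),"hull",*circ(q),"ring",np.round(ransac_circ(q,ro-.0035),4),"z",round(np.median(q[:,2]),4))
def rectfit(P,xy,zlo,zhi,r=.1):
    q=near(P,xy,r,zlo,zhi); m=cv2.minAreaRect(q[:,:2].astype(np.float32)); print(" rect",len(q),np.round(m[0],4),np.round(m[1],4),round(m[2],2))
def knobfit(P,xy,zlo,zhi):
    q=near(P,xy,.03,zlo,zhi); lo,hi=np.percentile(q[:,:2],1,0),np.percentile(q[:,:2],99,0)
    print(" knob",len(q),np.round((lo+hi)/2,4),np.round(hi-lo,4),"z",round(np.median(q[:,2]),4))
E
python3 - <<'E'
from h import *
s=state(); im,d,c=grab("wrist"); cv2.imwrite("pics/w2.png",im); P=cloud(d,c).reshape(-1,3); P=P[~np.isnan(P[:,0])]; np.save("w2.npy",P)
rimfit(P,(.61,-.156),.059,.105)
rimfit(P,(.469,-.029),.044,.125)
knobfit(P,(.463,-.323),.131,.142)
rectfit(P,(.472,-.315),.09,.099)
E
```

```text
4.25 pos [ 0.6503 -0.1584  0.3634] R [[-1.0, 0.006, -0.023], [0.006, 1.0, 0.004], [0.023, 0.004, -1.0]] F [ 0.2  0.4 -1.3] w 0.0597 ff 0.0 q [-0.29  0.41  0.62 -0.    2.14 -1.85]
 rim n 1773 hull [ 0.6096 -0.1531] 0.059 ring [ 0.6093 -0.1534] z 0.1068
 rim n 729 hull [ 0.4841 -0.0271] 0.0406 ring [ 0.4681 -0.028 ] z 0.1264Traceback (most recent call last):
  File "<stdin>", line 5, in <module>
  File "h.py", line 60, in knobfit
    q=near(P,xy,.03,zlo,zhi); lo,hi=np.percentile(q[:,:2],1,0),np.percentile(q[:,:2],99,0)
                                    ~~~~~~~~~~~~~^^^^^^^^^^^^^
    return _quantile_unchecked(
        a, q, axis, out, overwrite_input, method, keepdims, weights)
    return _ureduce(a,
                    func=_quantile_ureduce_func,
    ...<5 lines>...
                    overwrite_input=overwrite_input,
                    method=method)
    r = func(a, **kwargs)
    result = _quantile(arr,
                       quantiles=q,
    ...<2 lines>...
                       out=out,
                       weights=wgt)
    slices_having_nans = np.isnan(arr[-1, ...])
                                  ~~~^^^^^^^^^
IndexError: index -1 is out of bounds for axis 0 with size 0
```

View pics/w2.png

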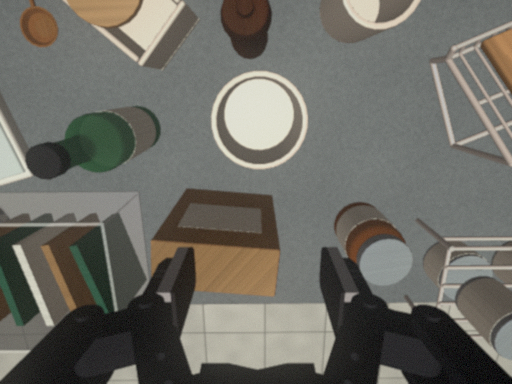

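The wrist picture shows the big rim whole at (260,120). The small canister (365,10) and the oblong one (125,20) are cut off at the top, so I move back towards them.

Run:
```python
from h import *
plan([.53,-.18,.36],tool([0,0,-1],[0,1,0]),4,.06)
```

```text
[0.03, -0.006, 0.002, 0.1, -0.3, -0.1, 0.06, 0.029, -0.006, 0.002, 0, -0.3, 0, 0.06, 0.03, -0.006, 0.002, 0.1, -0.3, -0.1, 0.06, 0.0299, -0.0057, 0.0011, 0, -0.2, 0, 0.06]
max [0.03  0.006 0.002 0.1   0.3   0.1  ]
```

Request:
step_arm:
  moves: [0.03, -0.006, 0, 0, 0, 0, 0.06, 0.03, -0.006, 0, 0, 0, 0, 0.06, 0.03, -0.006, 0, 0, 0, 0, 0.06, 0.03, -0.006, 0, 0, 0, 0, 0.06, 0, 0, 0, 0, 0, 0, 0.06]

```text
t: 4.8
eef_pos: [0.5235, -0.178, 0.3763]
tool_rot: [-0.005, -3.134, -0.0]
contact_force: [0.9, 0.6, -0.1]
grip_width: 0.0602
finger_force: 0.0
```

Run:
```python
from h import *
im,d,c=grab("wrist"); P=cloud(d,c).reshape(-1,3); P=P[~np.isnan(P[:,0])]; np.save("w3.npy",P)
s=state()
rimfit(P,(.61,-.156),.059,.105)
rimfit(P,(.469,-.029),.044,.125)
q=near(P,(.463,-.323),.1,.06,.2); print(np.histogram(q[:,2],14,(.06,.2)))
knobfit(P,(.463,-.323),.131,.142)
rectfit(P,(.472,-.315),.09,.099)
rectfit(P,(.472,-.315),.05,.101)
```

```text
4.85 pos [ 0.525  -0.1778  0.3757] R [[-1.0, 0.002, -0.007], [0.002, 1.0, 0.001], [0.007, 0.0, -1.0]] F [-0.1  0.1  0.6] w 0.0598 ff 0.0 q [-0.39  0.06  1.01 -0.    2.09 -1.96]
 rim n 1279 hull [ 0.6113 -0.1544] 0.059 ring [ 0.6106 -0.1547] z 0.1043
 rim n 1405 hull [ 0.4698 -0.0283] 0.044 ring [ 0.4697 -0.0288] z 0.1241
(array([ 224,  252,  331, 1533, 3532,   62,   71,  591,    0,    0,    0,
          0,    0,    0]), array([0.06, 0.07, 0.08, 0.09, 0.1 , 0.11, 0.12, 0.13, 0.14, 0.15, 0.16,
       0.17, 0.18, 0.19, 0.2 ]))
 knob 582 [ 0.4633 -0.323 ] [0.0272 0.0279] z 0.1363
 rect 1515 [ 0.4722 -0.3136] [0.1301 0.088 ] 49.02
 rect 2544 [ 0.4722 -0.3135] [0.1302 0.0881] 49.06
```

Run:
```python
from h import *
D=tool([0,0,-1],[0,1,0])
p,q=plan([.4633,-.323,.19],D,7,.06)
p,q=plan([.4633,-.323,.111],D,5,.06,p0=p,R0=q)
```

```text
[0.009, -0.021, 0.027, 0, -0.1, 0, 0.06, 0.008, -0.021, 0.026, 0, 0, 0, 0.06, 0.009, -0.02, 0.027, 0, -0.1, -0.1, 0.06, 0.009, -0.021, 0.026, 0, 0, 0, 0.06, 0.008, -0.021, 0.027, 0, -0.1, 0, 0.06, 0.009, -0.021, 0.026, 0, -0.1, 0, 0.06, 0.0088, -0.0204, 0.0269, 0, 0, 0, 0.06]
max [0.009 0.021 0.027 0.    0.1   0.1  ]
[0, 0, 0.016, 0, 0, 0, 0.06, 0, 0, 0.016, 0, 0, 0, 0.06, 0, 0, 0.015, 0, 0, 0, 0.06, 0, 0, 0.016, 0, 0, 0, 0.06, -0.0001, 0, 0.016, 0, 0, 0, 0.06]
max [0.0001 0.     0.016  0.     0.     0.    ]
```

Request:
step_arm:
  moves: [0.009, -0.021, 0.027, 0, -0.1, 0, 0.06, 0.008, -0.021, 0.026, 0, 0, 0, 0.06, 0.009, -0.02, 0.027, 0, -0.1, -0.1, 0.06, 0.009, -0.021, 0.026, 0, 0, 0, 0.06, 0.008, -0.021, 0.027, 0, -0.1, 0, 0.06, 0.009, -0.021, 0.026, 0, -0.1, 0, 0.06, 0.009, -0.0205, 0.027, 0, 0, 0, 0.06, 0, 0, 0.015, 0, 0, 0, 0.06, 0, 0, 0.015, 0, 0, 0, 0.06, 0, 0, 0, 0, 0, 0, 0.06]

```text
t: 5.85
eef_pos: [0.4641, -0.3221, 0.1551]
tool_rot: [0.002, -3.134, -0.007]
contact_force: [-0.1, 0.9, -0.2]
grip_width: 0.0597
finger_force: 0.0
```

Run:
```python
from h import *
im,d,c=grab("wrist"); P=cloud(d,c).reshape(-1,3); P=P[~np.isnan(P[:,0])]
s=state()
knobfit(P,(.463,-.323),.125,.145)
plan([.4633,-.323,.111],tool([0,0,-1],[0,1,0]),4,.06)
```

```text
5.9 pos [ 0.4645 -0.3225  0.1567] R [[-1.0, -0.001, -0.006], [-0.001, 1.0, 0.003], [0.006, 0.003, -1.0]] F [-0.3  0.1  1.1] w 0.0599 ff 0.0 q [-0.67  0.    1.45 -0.    1.69 -2.24]
 knob 2448 [ 0.4609 -0.3243] [0.0279 0.0278] z 0.1386
[0, 0, 0.011, 0, -0.1, 0, 0.06, 0.001, 0, 0.012, 0.1, -0.1, 0, 0.06, 0, 0, 0.011, 0, 0, 0, 0.06, 0.0001, -0.0006, 0.0117, 0.1, -0.1, 0.1, 0.06]
max [0.001  0.0006 0.012  0.1    0.1    0.1   ]
```

Request:
step_arm:
  moves: [0.001, 0, 0.012, 0, -0.3, 0, 0.06, 0.001, -0.001, 0.011, 0.1, 0, 0, 0.06, 0, 0, 0.011, 0, 0, 0, 0.06, 0, 0, 0.01, 0, 0, 0, 0.06, 0, 0, 0, 0, 0, 0, 0.06, 0, 0, 0, 0, 0, 0, 0.02, 0, 0, 0, 0, 0, 0, 0.02, 0, 0, 0, 0, 0, 0, 0.02, 0, 0, 0, 0, 0, 0, 0.02, 0, 0, 0, 0, 0, 0, 0.02]

```text
t: 6.9
eef_pos: [0.4623, -0.3249, 0.114]
tool_rot: [0.0, 3.14, -0.001]
contact_force: [0.2, -0.8, 3.2]
grip_width: 0.0281
finger_force: 59.4
```

Run:
```python
from h import *
s=state()
D=tool([0,0,-1],[0,1,0]); x,y,z=s['eef_pos']
p,q=plan([x,y,.20],D,4,.02)
p,q=plan([.4698,-.0288,.20],D,8,.02,p0=p,R0=q)
```

```text
6.9 pos [ 0.4623 -0.3249  0.114 ] R [[-1.0, 0.0, 0.001], [0.0, 1.0, -0.001], [-0.001, -0.001, -1.0]] F [ 0.2 -0.8  3.2] w 0.0281 ff 59.4 q [-0.67  0.    1.53  0.    1.61 -2.24]
[0, 0, -0.022, 0, 0, 0, 0.02, 0, 0, -0.021, 0, 0, 0, 0.02, 0, 0, -0.022, 0, 0.1, 0, 0.02, -0.0001, -0.0001, -0.021, 0, 0, 0, 0.02]
max [0.0001 0.0001 0.022  0.     0.1    0.    ]
[-0.001, 0.037, 0, 0, 0, 0, 0.02, -0.001, 0.037, 0, 0, 0, 0, 0.02, -0.001, 0.037, 0, 0, 0, 0, 0.02, -0.001, 0.037, 0, 0, 0, 0, 0.02, -0.001, 0.037, 0, 0, 0, 0, 0.02, -0.001, 0.037, 0, 0, 0, 0, 0.02, 0, 0.037, 0, 0, 0, 0, 0.02, -0.0014, 0.0372, -0.0002, 0, 0, 0, 0.02]
max [0.0014 0.0372 0.0002 0.     0.     0.    ]
```

Request:
step_arm:
  moves: [0, 0, -0.02, 0, 0, 0, 0.02, 0, 0, -0.04, 0, 0, 0, 0.02, 0, 0, -0.04, 0, 0, 0, 0.02, 0, 0, -0.04, 0, 0, 0, 0.02, 0, 0, -0.03, 0, 0, 0, 0.02, -0.001, 0.03, 0, 0, 0, 0, 0.02, -0.001, 0.04, 0, 0, 0, 0, 0.02, -0.001, 0.04, 0, 0, 0, 0, 0.02, -0.001, 0.04, 0, 0, 0, 0, 0.02, -0.001, 0.04, 0, 0, 0, 0, 0.02]

```text
t: 7.9
eef_pos: [0.4666, -0.1332, 0.2827]
tool_rot: [-0.001, -3.141, -0.001]
contact_force: [0.2, 0.1, -0.8]
grip_width: 0.0282
finger_force: 59.5
```

Request:
step_arm:
  moves: [-0.001, 0.04, 0, 0, 0, 0, 0.02, -0.001, 0.036, 0, 0, 0, 0, 0.02, -0.001, 0.03, 0, 0, 0, 0, 0.02, 0, 0, 0.025, 0, 0, 0, 0.02, 0, 0, 0.035, 0, 0, 0, 0.02, 0, 0, 0.03, 0, 0, 0, 0.02, 0, 0, 0, 0, 0, 0, 0.02, 0, 0, 0, 0, 0, 0, 0.02]

```text
t: 8.7
eef_pos: [0.4697, -0.0286, 0.1934]
tool_rot: [-0.0, -3.141, -0.001]
contact_force: [0.7, 0.0, 0.3]
grip_width: 0.0282
finger_force: 59.5
```

Run:
```python
from h import *
im,d,c=grab("wrist"); cv2.imwrite("pics/w4.png",im); P=cloud(d,c).reshape(-1,3); P=P[~np.isnan(P[:,0])]
s=state(); e=s['eef_pos']
q=near(P,e[:2],.06,e[2]-.013,e[2]-.002); print("flange",len(q),circ(q) if len(q) else None, np.median(q[:,2]) if len(q) else None)
if len(q)>50:
    f=q-q.mean(0); n=np.linalg.svd(f,full_matrices=False)[2][2]; print("n",np.round(n,3)); print(ransac_circ(cv2.convexHull(q[:,:2].astype(np.float32))[:,0],.044))
rimfit(P,(.4698,-.0285),.044,.125)
```

```text
8.75 pos [ 0.4704 -0.0288  0.1948] R [[-1.0, 0.0, 0.002], [0.0, 1.0, 0.0], [-0.002, 0.0, -1.0]] F [-1.1 -0.2 -1.3] w 0.0283 ff 59.5 q [-0.13 -0.26  1.63  0.    1.77 -1.7 ]
flange 12002 (array([ 0.4692, -0.029 ]), 0.0442) 0.18785487500290202
n [-0.009 -0.     1.   ]
[ 0.4694059  -0.02914117]
 rim n 1489 hull [ 0.4557 -0.0283] 0.0413 ring [ 0.4688 -0.0284] z 0.1262
```

View pics/w4.png

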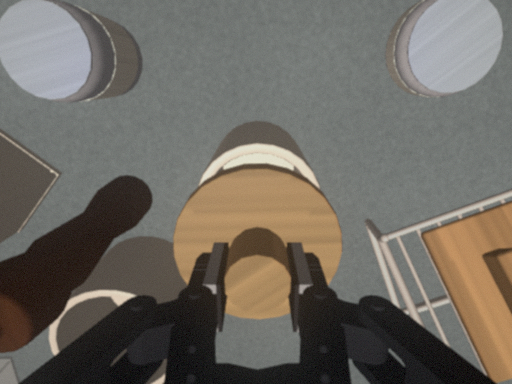

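The picture shows lid_small gripped level at (258,240), centred over the small canister's rim (white arc at (260,160)). I lower it now.

Request:
step_arm:
  moves: [0, 0, 0.02, 0, 0, 0, 0.02, 0, 0, 0.01, 0, 0, 0, 0.02, 0, 0.0005, 0.006, 0, 0, 0, 0.02, 0, 0, 0.004, 0, 0, 0, 0.02, 0, 0, 0.003, 0, 0, 0, 0.02, 0, 0, 0.003, 0, 0, 0, 0.02, 0, 0, 0.002, 0, 0, 0, 0.02, 0, 0, 0.001, 0, 0, 0, 0.02, 0, 0, 0, 0, 0, 0, 0.02]

```text
t: 9.65
eef_pos: [0.47, -0.0281, 0.1442]
tool_rot: [-0.0, -3.142, -0.001]
contact_force: [-0.2, -0.6, -1.0]
grip_width: 0.0279
finger_force: 59.5
```

Request:
step_arm:
  moves: [0, 0, 0.001, 0, 0, 0, 0.02, 0, 0, 0, 0, 0, 0, 0.02]

```text
t: 9.85
eef_pos: [0.4701, -0.0281, 0.144]
tool_rot: [0.0, 3.141, 0.001]
contact_force: [-1.8, -0.7, 3.8]
grip_width: 0.0283
finger_force: 60.0
```

Run:
```python
from h import *
im,d,c=grab("wrist"); P=cloud(d,c).reshape(-1,3); P=P[~np.isnan(P[:,0])]
s=state(); e=s['eef_pos']
q=near(P,e[:2],.06,e[2]-.013,e[2]-.002); print("flange",len(q),circ(q), np.median(q[:,2]))
```

```text
9.9 pos [ 0.4701 -0.0281  0.144 ] R [[-1.0, 0.0, 0.001], [0.0, 1.0, 0.0], [-0.001, 0.0, -1.0]] F [-2.6  0.6  2.7] w 0.0283 ff 60.0 q [-0.13 -0.26  1.72  0.    1.68 -1.7 ]
flange 12008 (array([ 0.4693, -0.0287]), 0.0443) 0.13706768830682914
```

Request:
step_arm:
  moves: [0, 0, 0, 0, 0, 0, 0.05, 0, 0, 0, 0, 0, 0, 0.05, 0, 0, 0, 0, 0, 0, 0.05, 0, 0, -0.005, 0, 0, 0, 0.05, 0, 0, -0.02, 0, 0, 0, 0.05, 0, 0, -0.04, 0, 0, 0, 0.05, 0, 0, -0.04, 0, 0, 0, 0.05]

```text
t: 10.6
eef_pos: [0.4695, -0.0281, 0.2489]
tool_rot: [-0.0, -3.14, -0.001]
contact_force: [-0.2, -0.4, 0.6]
grip_width: 0.0499
finger_force: 0.0
```

Run:
```python
from h import *
im,d,c=grab("wrist"); P=cloud(d,c).reshape(-1,3); P=P[~np.isnan(P[:,0])]
s=state(); q=near(P,(.47,-.0285),.06,.13,.142); print("flange",len(q),circ(q), np.median(q[:,2]))
F=rackframe(.397); n=F.apply([0,0,1]); o=np.array([.5597,.1783,.0985])
T=tool(-n,[-np.sin(.397),np.cos(.397),0])
plan(o+.10*n,T,10,.05)
```

```text
10.65 pos [ 0.4712 -0.0283  0.2574] R [[-1.0, 0.0, 0.01], [0.0, 1.0, -0.001], [-0.01, -0.001, -1.0]] F [-2.   0.3  5.2] w 0.0499 ff 0.0 q [-0.13 -0.25  1.51  0.    1.87 -1.7 ]
flange 265 (array([ 0.4522, -0.0288]), 0.0389) 0.13298816866312502
[-0.004, 0.019, 0.007, -0.7, -3.1, -2.2, 0.05, -0.004, 0.018, 0.008, -0.6, -3.1, -2.2, 0.05, -0.004, 0.018, 0.009, -0.7, -3.1, -2.2, 0.05, -0.005, 0.018, 0.008, -0.6, -3.1, -2.2, 0.05, -0.005, 0.017, 0.01, -0.7, -3.1, -2.3, 0.05, -0.005, 0.018, 0.009, -0.6, -3.2, -2.2, 0.05, -0.005, 0.017, 0.01, -0.7, -3.1, -2.2, 0.05, -0.005, 0.016, 0.011, -0.6, -3.1, -2.2, 0.05, -0.006, 0.017, 0.011, -0.7, -3.1, -2.2, 0.05, -0.0048, 0.0156, 0.0118, -0.6, -3.1, -2.2, 0.05]
max [0.006  0.019  0.0118 0.7    3.2    2.3   ]
```

Request:
step_arm:
  moves: [-0.004, 0.019, 0.007, -0.7, -3.1, -2.2, 0.05, -0.004, 0.018, 0.008, -0.6, -3.1, -2.2, 0.05, -0.004, 0.018, 0.009, -0.7, -3.1, -2.2, 0.05, -0.005, 0.018, 0.008, -0.6, -3.1, -2.2, 0.05, -0.005, 0.017, 0.01, -0.7, -3.1, -2.3, 0.05, -0.005, 0.018, 0.009, -0.6, -3.2, -2.2, 0.05, -0.005, 0.017, 0.01, -0.7, -3.1, -2.2, 0.05, -0.005, 0.016, 0.011, -0.6, -3.1, -2.2, 0.05, -0.006, 0.017, 0.011, -0.7, -3.1, -2.2, 0.05, -0.005, 0.0155, 0.012, -0.6, -3.1, -2.2, 0.05]

```text
t: 11.65
eef_pos: [0.5092, 0.1589, 0.1741]
tool_rot: [-0.512, 2.544, 0.151]
contact_force: [0.2, -0.5, 0.1]
grip_width: 0.0499
finger_force: 0.0
```

Request:
step_arm:
  moves: [0, 0, 0, 0, 0, 0, 0.05, 0, 0, 0, 0, 0, 0, 0.05]

```text
t: 11.85
eef_pos: [0.5087, 0.1579, 0.1739]
tool_rot: [-0.51, 2.548, 0.15]
contact_force: [0.3, -0.2, 0.7]
grip_width: 0.05
finger_force: 0.0
```

Run:
```python
from h import *
im,d,c=grab("wrist"); P=cloud(d,c).reshape(-1,3); P=P[~np.isnan(P[:,0])]
s=state(); o,_=rackfit(P,"obl",.397)
p=near(P,(.56,.178),.05,.05,.2);F=rackframe(.397); h=F.inv().apply(p)-F.inv().apply(o); k=h[(h[:,2]>.036)&(h[:,2]<.046)]
r=cv2.minAreaRect(k[:,:2].astype(np.float32)); print("handle rect",r)
f=p[np.abs(h[:,2]-.012)<.003]; print("n",np.linalg.svd(f-f.mean(0),full_matrices=False)[2][2], F.apply([0,0,1]))
n=F.apply([0,0,1]); T=tool(-n,[-np.sin(.397),np.cos(.397),0])
plan(o+.016*n,T,4,.05)
```

```text
11.9 pos [0.5092 0.1576 0.1747] R [[-0.787, -0.386, 0.482], [-0.326, 0.923, 0.205], [-0.524, 0.004, -0.852]] F [0.6 0.2 0.2] w 0.05 ff 0.0 q [ 0.15 -0.61  2.    0.14  1.21 -1.83]
obl origin by knob [0.5555 0.1827 0.0937] size [0.0632 0.018 ] by flange [0.547  0.1943 0.0916] [0.1385 0.1174] knob h 0.0299 n 2388
handle rect ((0.00019297003746032715, -5.958881229162216e-05), (0.06313854455947876, 0.018019383773207664), 0.003367468947544694)
n [-0.490956   -0.20618708  0.84643316] [-0.48987325 -0.20538496  0.84725511]
[-0.001, 0.001, 0.02, 0, -0.1, 0, 0.05, 0, 0.001, 0.02, 0.1, -0.2, -0.1, 0.05, 0, 0.002, 0.02, 0, -0.1, 0, 0.05, -0.0008, 0.001, 0.0204, 0.1, -0.1, -0.1, 0.05]
max [0.001  0.002  0.0204 0.1    0.2    0.1   ]
```

Request:
step_arm:
  moves: [-0.001, 0.001, 0.02, 0, 0, 0, 0.05, 0, 0.001, 0.02, 0, -0.2, 0, 0.05, 0, 0.002, 0.02, 0.1, -0.2, -0.1, 0.05, 0, 0.001, 0.02, 0, -0.1, -0.1, 0.05, 0, 0, 0, 0, 0, 0, 0.05, 0, 0, 0, 0, 0, 0, 0.01, 0, 0, 0, 0, 0, 0, 0.01, 0, 0, 0, 0, 0, 0, 0.01, 0, 0, 0, 0, 0, 0, 0.01, 0, 0, 0, 0, 0, 0, 0.01]

```text
t: 12.9
eef_pos: [0.5472, 0.1794, 0.1085]
tool_rot: [-0.511, 2.535, 0.149]
contact_force: [-5.3, -1.5, 5.7]
grip_width: 0.0166
finger_force: 60.2
```

```bash
sed -i 's/^    im,d=robot.get_image(n); c=robot.calibration(n); return im,d,c/    c=robot.calibration(n); im,d=robot.get_image(n); return im,d,c/' h.py
python3 - <<'E'
from h import *
s=state(); Q=R.from_rotvec(s['tool_rot']); e=s['eef_pos']
n=rackframe(.397).apply([0,0,1])
p,q=plan(e+.06*n,Q,3,.01)
# target: lid x along canister axis 49deg: tool y = that +90 (tool y was rack y)
a=np.radians(49.0); T=tool([0,0,-1],[-np.sin(a),np.cos(a),0])
p,q=plan([.47,.0,.30],T,10,.01,p0=p,R0=q)
plan([.472,-.315,.28],T,9,.01,p0=p,R0=q)
E
```

```text
12.9 pos [0.5472 0.1794 0.1085] R [[-0.78, -0.388, 0.492], [-0.328, 0.922, 0.207], [-0.534, 0.001, -0.846]] F [-5.3 -1.5  5.7] w 0.0166 ff 60.2 q [ 0.19 -0.46  2.03  0.13  1.03 -1.81]
[0, 0, -0.02, 0, 0, 0, 0.01, 0, 0, -0.02, 0, 0, 0, 0.01, -0.0002, 0.0001, -0.02, 0, 0, 0, 0.01]
max [0.0002 0.0001 0.02   0.     0.     0.    ]
[0.002, -0.014, -0.018, -0.7, 3.2, -2.5, 0.01, 0.003, -0.013, -0.017, -0.8, 3.1, -2.6, 0.01, 0.005, -0.013, -0.018, -0.7, 3.2, -2.5, 0.01, 0.006, -0.012, -0.018, -0.7, 3.2, -2.6, 0.01, 0.008, -0.012, -0.017, -0.8, 3.1, -2.5, 0.01, 0.009, -0.011, -0.017, -0.7, 3.2, -2.6, 0.01, 0.011, -0.01, -0.017, -0.7, 3.2, -2.5, 0.01, 0.012, -0.01, -0.016, -0.8, 3.1, -2.6, 0.01, 0.013, -0.009, -0.015, -0.7, 3.2, -2.5, 0.01, 0.015, -0.0084, -0.0149, -0.7, 3.2, -2.6, 0.01]
max [0.015 0.014 0.018 0.8   3.2   2.6  ]
[0.026, -0.023, 0.002, 0, 0, 0, 0.01, 0.027, -0.023, 0.002, 0, 0, 0, 0.01, 0.026, -0.023, 0.003, 0, 0, 0, 0.01, 0.026, -0.023, 0.002, 0, 0, 0, 0.01, 0.026, -0.024, 0.002, 0, 0, 0, 0.01, 0.027, -0.023, 0.002, 0, 0, 0, 0.01, 0.026, -0.023, 0.003, 0, 0, 0, 0.01, 0.026, -0.023, 0.002, 0, 0, 0, 0.01, 0.0265, -0.0231, 0.0022, 0, 0, 0, 0.01]
max [0.027 0.024 0.003 0.    0.    0.   ]
```

Request:
step_arm:
  moves: [0, 0, -0.01, 0, 0, 0, 0.01, 0, 0, -0.02, 0, 0, 0, 0.01, 0, 0, -0.03, 0, 0, 0, 0.01, 0, 0, 0, 0, 0, 0, 0.01]

```text
t: 13.3
eef_pos: [0.5177, 0.167, 0.1622]
tool_rot: [-0.511, 2.531, 0.149]
contact_force: [0.4, 1.1, 0.1]
grip_width: 0.0167
finger_force: 58.9
```

Run:
```python
from h import *
s=state()
U=tool([0,0,-1],[-np.sin(.397),np.cos(.397),0])
p,q=plan([.50,.13,.28],U,5,.01)
a=np.radians(49.0); T=tool([0,0,-1],[np.sin(a),-np.cos(a),0])
plan([.471,-.3135,.28],T,20,.01,p0=p,R0=q)
```

```text
13.3 pos [0.5177 0.167  0.1622] R [[-0.778, -0.388, 0.495], [-0.327, 0.922, 0.208], [-0.537, -0.0, -0.844]] F [0.4 1.1 0.1] w 0.0167 ff 58.9 q [ 0.17 -0.59  2.02  0.13  1.16 -1.81]
[-0.007, -0.005, -0.023, 0, 6.5, 0, 0.01, -0.005, -0.006, -0.024, 0, 6.5, 0, 0.01, -0.002, -0.005, -0.024, 0, 6.5, 0.1, 0.01, 0, -0.006, -0.025, 0, 6.5, 0, 0.01, 0.0038, -0.0052, -0.0238, 0, 6.5, 0, 0.01]
max [7.0e-03 6.0e-03 2.5e-02 0.0e+00 6.5e+00 1.0e-01]
[0.01, -0.02, 0, 0, 0, 7.7, 0.01, 0.007, -0.021, 0, 0, 0, 7.7, 0.01, 0.004, -0.022, 0, 0, 0, 7.7, 0.01, 0.002, -0.022, 0, 0, 0, 7.6, 0.01, -0.002, -0.022, 0, 0, 0, 7.7, 0.01, -0.005, -0.022, 0, 0, 0, 7.7, 0.01, -0.007, -0.021, 0, 0, 0, 7.7, 0.01, -0.01, -0.02, 0, 0, 0, 7.7, 0.01, -0.013, -0.018, 0, 0, 0, 7.7, 0.01, -0.015, -0.016, 0, 0, 0, 7.7, 0.01]
[-0.017, -0.014, 0, 0, 0, 7.7, 0.01, -0.019, -0.012, 0, 0, 0, 7.6, 0.01, -0.02, -0.009, 0, 0, 0, 7.7, 0.01, -0.022, -0.006, 0, 0, 0, 7.7, 0.01, -0.022, -0.004, 0, 0, 0, 7.7, 0.01, -0.022, 0, 0, 0, 0, 7.7, 0.01, -0.022, 0.002, 0, 0, 0, 7.7, 0.01, -0.021, 0.005, 0, 0, 0, 7.7, 0.01, -0.021, 0.009, 0, 0, 0, 7.6, 0.01, -0.0194, 0.0108, -0.0001, 0, 0, 7.7, 0.01]
max [2.2e-02 2.2e-02 1.0e-04 0.0e+00 0.0e+00 7.7e+00]
```

Request:
step_arm:
  moves: [-0.007, -0.005, -0.023, 0, 6.5, 0, 0.01, -0.005, -0.006, -0.024, 0, 6.5, 0, 0.01, -0.002, -0.005, -0.024, 0, 6.5, 0.1, 0.01, 0, -0.006, -0.025, 0, 6.5, 0, 0.01, 0.004, -0.005, -0.024, 0, 6.5, 0, 0.01]

```text
t: 13.8
eef_pos: [0.5002, 0.1301, 0.2759]
tool_rot: [0.617, -3.069, 0.001]
contact_force: [-0.3, 0.7, 0.3]
grip_width: 0.017
finger_force: 58.8
```

Request:
step_arm:
  moves: [0.01, -0.02, 0, 0, 0, 7.7, 0.01, 0.007, -0.021, 0, 0, 0, 7.7, 0.01, 0.004, -0.022, 0, 0, 0, 7.7, 0.01, 0.002, -0.022, 0, 0, 0, 7.6, 0.01, -0.002, -0.022, 0, 0, 0, 7.7, 0.01, -0.005, -0.022, 0, 0, 0, 7.7, 0.01, -0.007, -0.021, 0, 0, 0, 7.7, 0.01, -0.01, -0.02, 0, 0, 0, 7.7, 0.01, -0.013, -0.018, 0, 0, 0, 7.7, 0.01, -0.015, -0.016, 0, 0, 0, 7.7, 0.01]

```text
t: 14.8
eef_pos: [0.4857, -0.0923, 0.2744]
tool_rot: [-1.434, -2.787, 0.007]
contact_force: [-0.5, -0.2, -1.6]
grip_width: 0.0174
finger_force: 58.8
```

Request:
step_arm:
  moves: [-0.017, -0.014, 0, 0, 0, 7.7, 0.01, -0.019, -0.012, 0, 0, 0, 7.6, 0.01, -0.02, -0.009, 0, 0, 0, 7.7, 0.01, -0.022, -0.006, 0, 0, 0, 7.7, 0.01, -0.022, -0.004, 0, 0, 0, 7.7, 0.01, -0.022, 0, 0, 0, 0, 7.7, 0.01, -0.022, 0.002, 0, 0, 0, 7.7, 0.01, -0.021, 0.005, 0, 0, 0, 7.7, 0.01, -0.021, 0.009, 0, 0, 0, 7.6, 0.01, -0.019, 0.011, 0, 0, 0, 7.7, 0.01]

```text
t: 15.8
eef_pos: [0.4715, -0.314, 0.2745]
tool_rot: [-2.859, -1.295, 0.012]
contact_force: [0.6, -0.9, -1.0]
grip_width: 0.0169
finger_force: 58.8
```

Request:
step_arm:
  moves: [0, 0, 0.02, 0, 0, 0, 0.01, 0, 0, 0.03, 0, 0, 0, 0.01, 0, 0, 0.03, 0, 0, 0, 0.01, 0, 0, 0, 0, 0, 0, 0.01, 0, 0, 0, 0, 0, 0, 0.01, 0, 0, 0, 0, 0, 0, 0.01]

```text
t: 16.4
eef_pos: [0.4716, -0.3134, 0.198]
tool_rot: [2.858, 1.304, -0.009]
contact_force: [-0.1, 0.5, -1.2]
grip_width: 0.0168
finger_force: 58.9
```

```bash
cat >> h.py <<'E'
def edge(P,e,Q,zlo,zhi,r):
    """points round TCP xy at world heights, in the upright tool frame"""
    q=near(P,e[:2],r,zlo,zhi); return Q.inv().apply(q-e)
E
python3 - <<'E'
from h import *
im,d,c=grab("wrist"); cv2.imwrite("pics/w5.png",im); P=cloud(d,c).reshape(-1,3); P=P[~np.isnan(P[:,0])]; np.save("w5.npy",P)
s=state(); e=s['eef_pos']
q=near(P,e[:2],.09,e[2]-.013,e[2]-.0); z=np.median(q[:,2]); q=q[abs(q[:,2]-z)<.005]
n=np.linalg.svd(q-q.mean(0),full_matrices=False)[2][2]; print("flange z",z,"n",n); r=cv2.minAreaRect(q[:,:2].astype(np.float32)); print(len(q),r)
rectfit(P,(.471,-.3135),.09,.099)
rectfit(P,(.471,-.3135),.05,.099)
E
```

```text
16.45 pos [ 0.4717 -0.3135  0.1983] R [[0.655, 0.755, -0.004], [0.755, -0.655, -0.003], [-0.005, -0.001, -1.0]] F [-0.1 -0.1 -1.7] w 0.0167 ff 58.9 q [-0.64 -0.    1.38 -0.01  1.76  0.07]
flange z 0.1916979008782625 n [0.00295656 0.00448654 0.99998556]
23765 ((0.47085079550743103, -0.3146899938583374), (0.1303001344203949, 0.08842085301876068), 49.084510803222656)
 rect 1298 [ 0.5101 -0.2699] [0.0117 0.0876] 49.03
 rect 1819 [ 0.5084 -0.2718] [0.017  0.0876] 49.03
```

View pics/w5.png

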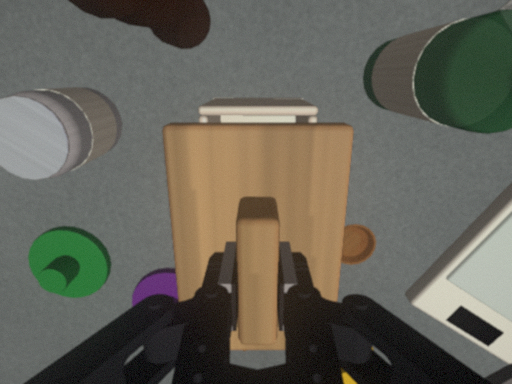

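The picture shows the oblong lid gripped squarely at (260,210), with the canister's far rim edge parallel to it at (258,108). The offset is below 1 mm, so I lower it.

Request:
step_arm:
  moves: [0, 0, 0.025, 0, 0, 0, 0.01, 0, 0, 0.025, 0, 0, 0, 0.01, 0, 0, 0.014, 0, 0, 0, 0.01, 0, 0, 0.008, 0, 0, 0, 0.01, 0, 0, 0.005, 0, 0, 0, 0.01, 0, 0, 0.003, 0, 0, 0, 0.01, 0, 0, 0.002, 0, 0, 0, 0.01, 0, 0, 0.002, 0, 0, 0, 0.01, 0, 0, 0, 0, 0, 0, 0.01, 0, 0, 0, 0, 0, 0, 0.01]

```text
t: 17.45
eef_pos: [0.4707, -0.3135, 0.1131]
tool_rot: [-2.858, -1.304, 0.01]
contact_force: [-1.0, -0.3, 3.9]
grip_width: 0.0168
finger_force: 59.7
```

Seated, with a light upward force. Release, rise and look.

Request:
step_arm:
  moves: [0, 0, 0, 0, 0, 0, 0.045, 0, 0, 0, 0, 0, 0, 0.045, 0, 0, 0, 0, 0, 0, 0.045, 0, 0, -0.005, 0, 0, 0, 0.045, 0, 0, -0.02, 0, 0, 0, 0.045, 0, 0, -0.04, 0, 0, 0, 0.045, 0, 0, -0.05, 0, 0, 0, 0.045, 0, 0, -0.05, 0, 0, 0, 0.045, 0, 0, 0, 0, 0, 0, 0.045]

```text
t: 18.35
eef_pos: [0.4729, -0.314, 0.2868]
tool_rot: [2.849, 1.3, -0.0]
contact_force: [-0.5, -0.1, -0.5]
grip_width: 0.0448
finger_force: 0.0
```

Run:
```python
from h import *
im,d,c=grab("wrist"); P=cloud(d,c).reshape(-1,3); P=P[~np.isnan(P[:,0])]
s=state(); rectfit(P,(.471,-.3145),.101,.113); q=near(P,(.471,-.3145),.07,.1,.115); print(np.linalg.svd(q-q.mean(0),full_matrices=False)[2][2],np.median(q[:,2]))
for t in (.05,.099):
  rectfit(P,(.471,-.3145),t-.03,t)
F=rackframe(.397); n=F.apply([0,0,1]); o=np.array([.5085,.296,.093])
T=tool(-n,[-np.sin(.397),np.cos(.397),0])
a=tool([0,0,-1],[-np.sin(.397),np.cos(.397),0])
p,q=plan([.45,.02,.29],a,20,.06)
plan(o+.10*n,T,9,.06,p0=p,R0=q)
```

```text
18.4 pos [ 0.4726 -0.3137  0.2827] R [[0.655, 0.755, 0.0], [0.755, -0.655, -0.007], [-0.005, 0.005, -1.0]] F [0.3 0.7 0.2] w 0.0447 ff 0.0 q [-0.64  0.02  1.22 -0.01  1.9   0.07]
 rect 9333 [ 0.4704 -0.3147] [0.1293 0.088 ] 49.12
[-1.02017656e-03  5.09469296e-04  9.99999350e-01] 0.1068953948317376
 rect 128 [ 0.5148 -0.2661] [0.0007 0.0839] 48.65
 rect 254 [ 0.5139 -0.2661] [0.002  0.0859] 48.4
[0.012, -0.012, 0, 0, 0, -7.7, 0.06, 0.013, -0.01, -0.001, 0, 0, -7.7, 0.06, 0.015, -0.008, 0, -0.1, 0.1, -7.7, 0.06, 0.015, -0.006, -0.001, 0, 0, -7.6, 0.06, 0.017, -0.004, 0, 0, 0, -7.7, 0.06, 0.016, -0.002, -0.001, 0, 0, -7.7, 0.06, 0.017, 0, 0, 0, 0.1, -7.7, 0.06, 0.016, 0.003, -0.001, 0, 0, -7.7, 0.06, 0.016, 0.005, 0, 0, 0, -7.7, 0.06, 0.016, 0.007, -0.001, 0, 0, -7.6, 0.06]
[0.014, 0.008, 0, -0.1, 0, -7.7, 0.06, 0.013, 0.011, 0, 0, 0.1, -7.7, 0.06, 0.011, 0.012, -0.001, 0, 0, -7.7, 0.06, 0.01, 0.014, 0, 0, 0, -7.7, 0.06, 0.007, 0.015, -0.001, 0, 0, -7.7, 0.06, 0.006, 0.016, 0, 0, 0, -7.7, 0.06, 0.003, 0.016, 0, -0.1, 0.1, -7.6, 0.06, 0.002, 0.017, -0.001, 0, 0, -7.7, 0.06, -0.001, 0.016, 0, 0, 0, -7.7, 0.06, -0.0037, 0.0168, -0.0005, 0, 0, -7.7, 0.06]
max [1.7e-02 1.7e-02 1.0e-03 1.0e-01 1.0e-01 7.7e+00]
[-0.012, 0.026, 0.012, 0, -3.6, 0, 0.06, -0.011, 0.026, 0.014, 0, -3.5, 0, 0.06, -0.01, 0.025, 0.014, 0, -3.6, 0, 0.06, -0.01, 0.026, 0.014, 0, -3.5, 0, 0.06, -0.008, 0.026, 0.015, 0, -3.6, 0, 0.06, -0.008, 0.026, 0.016, 0, -3.6, 0, 0.06, -0.006, 0.025, 0.016, 0, -3.5, 0, 0.06, -0.006, 0.026, 0.016, 0, -3.6, 0, 0.06, -0.0046, 0.0259, 0.0166, 0, -3.5, 0, 0.06]
max [0.012  0.026  0.0166 0.     3.6    0.    ]
```

The oblong lid is seated, level and square. Next the big lid.

Request:
step_arm:
  moves: [0.012, -0.012, 0, 0, 0, -7.7, 0.06, 0.013, -0.01, -0.001, 0, 0, -7.7, 0.06, 0.015, -0.008, 0, -0.1, 0.1, -7.7, 0.06, 0.015, -0.006, -0.001, 0, 0, -7.6, 0.06, 0.017, -0.004, 0, 0, 0, -7.7, 0.06, 0.016, -0.002, -0.001, 0, 0, -7.7, 0.06, 0.017, 0, 0, 0, 0.1, -7.7, 0.06, 0.016, 0.003, -0.001, 0, 0, -7.7, 0.06, 0.016, 0.005, 0, 0, 0, -7.7, 0.06, 0.016, 0.007, -0.001, 0, 0, -7.6, 0.06]

```text
t: 19.4
eef_pos: [0.4601, -0.145, 0.2805]
tool_rot: [-1.419, -2.794, 0.002]
contact_force: [0.6, -0.0, -0.5]
grip_width: 0.0602
finger_force: 0.0
```

Request:
step_arm:
  moves: [0.014, 0.008, 0, -0.1, 0, -7.7, 0.06, 0.013, 0.011, 0, 0, 0.1, -7.7, 0.06, 0.011, 0.012, -0.001, 0, 0, -7.7, 0.06, 0.01, 0.014, 0, 0, 0, -7.7, 0.06, 0.007, 0.015, -0.001, 0, 0, -7.7, 0.06, 0.006, 0.016, 0, 0, 0, -7.7, 0.06, 0.003, 0.016, 0, -0.1, 0.1, -7.6, 0.06, 0.002, 0.017, -0.001, 0, 0, -7.7, 0.06, -0.001, 0.016, 0, 0, 0, -7.7, 0.06, -0.0035, 0.017, -0.0005, 0, 0, -7.7, 0.06]

```text
t: 20.4
eef_pos: [0.4484, 0.0215, 0.2849]
tool_rot: [0.626, -3.071, -0.012]
contact_force: [-0.1, -0.5, -0.0]
grip_width: 0.0601
finger_force: 0.0
```

Request:
step_arm:
  moves: [-0.012, 0.026, 0.012, 0, -3.6, 0, 0.06, -0.011, 0.026, 0.014, 0, -3.5, 0, 0.06, -0.01, 0.025, 0.014, 0, -3.6, 0, 0.06, -0.01, 0.026, 0.014, 0, -3.5, 0, 0.06, -0.008, 0.026, 0.015, 0, -3.6, 0, 0.06, -0.008, 0.026, 0.016, 0, -3.6, 0, 0.06, -0.006, 0.025, 0.016, 0, -3.5, 0, 0.06, -0.006, 0.026, 0.016, 0, -3.6, 0, 0.06, -0.0045, 0.026, 0.0165, 0, -3.5, 0, 0.06, 0, 0, 0, 0, 0, 0, 0.06]

```text
t: 21.4
eef_pos: [0.4544, 0.2786, 0.17]
tool_rot: [-0.515, 2.55, 0.156]
contact_force: [-0.6, -0.5, -0.5]
grip_width: 0.0604
finger_force: 0.0
```

Request:
step_arm:
  moves: [0, 0, 0, 0, 0, 0, 0.06, 0, 0, 0, 0, 0, 0, 0.06]

```text
t: 21.6
eef_pos: [0.4577, 0.2764, 0.176]
tool_rot: [-0.508, 2.545, 0.155]
contact_force: [-0.0, 0.2, 0.2]
grip_width: 0.0601
finger_force: 0.0
```

Run:
```python
from h import *
im,d,c=grab("wrist"); P=cloud(d,c).reshape(-1,3); P=P[~np.isnan(P[:,0])]
s=state(); o,_=rackfit(P,"big",.397)
n=rackframe(.397).apply([0,0,1]); T=tool(-n,[-np.sin(.397),np.cos(.397),0])
plan(o+.016*n,T,4,.06)
```

```text
21.65 pos [0.458  0.2762 0.1764] R [[-0.786, -0.385, 0.484], [-0.324, 0.923, 0.209], [-0.527, 0.008, -0.85]] F [-0.4 -0.5  0.9] w 0.0601 ff 0.0 q [ 0.51 -0.6   2.   -0.06  1.19 -1.44]
big origin by knob [0.5079 0.2965 0.0932] size [0.0292 0.0288] by flange [0.499  0.3012 0.0892] [0.1328 0.1322] knob h 0.0299 n 1471
[0, 0, 0.021, 0.1, -0.1, -0.1, 0.06, -0.001, -0.001, 0.021, 0.1, 0, -0.1, 0.06, 0, 0, 0.02, 0.1, -0.1, 0, 0.06, -0.0007, 0.0001, 0.0211, 0, -0.1, -0.1, 0.06]
max [0.001  0.001  0.0211 0.1    0.1    0.1   ]
```

Request:
step_arm:
  moves: [0, 0, 0.021, 0.1, -0.1, -0.1, 0.06, -0.001, -0.001, 0.021, 0.1, 0, -0.1, 0.06, 0, 0, 0.02, 0.1, -0.1, 0, 0.06, -0.0005, 0, 0.02, 0, -0.1, -0.1, 0.06, 0, 0, 0, 0, 0, 0, 0.06, 0, 0, 0, 0, 0, 0, 0.02, 0, 0, 0, 0, 0, 0, 0.02, 0, 0, 0, 0, 0, 0, 0.02, 0, 0, 0, 0, 0, 0, 0.02, 0, 0, 0, 0, 0, 0, 0.02]

```text
t: 22.65
eef_pos: [0.4992, 0.2934, 0.1089]
tool_rot: [-0.511, 2.535, 0.148]
contact_force: [-3.4, -4.8, 6.2]
grip_width: 0.0279
finger_force: 59.5
```

Request:
step_arm:
  moves: [0, 0, -0.01, 0, 0, 0, 0.02, 0, 0, -0.02, 0, 0, 0, 0.02, 0, 0, -0.03, 0, 0, 0, 0.02, 0, 0, 0, 0, 0, 0, 0.02]

```text
t: 23.05
eef_pos: [0.4696, 0.2819, 0.1629]
tool_rot: [-0.511, 2.531, 0.152]
contact_force: [-0.5, 0.4, -0.6]
grip_width: 0.0281
finger_force: 59.2
```

Run:
```python
from h import *
s=state()
D=tool([0,0,-1],[0,1,0]); U=tool([0,0,-1],[-np.sin(.397),np.cos(.397),0])
p,q=plan([.46,.24,.29],U,5,.02)
plan([.611,-.154,.28],D,12,.02,p0=p,R0=q)
```

```text
23.05 pos [0.4696 0.2819 0.1629] R [[-0.778, -0.389, 0.494], [-0.327, 0.921, 0.21], [-0.537, 0.002, -0.843]] F [-0.5  0.4 -0.6] w 0.0281 ff 59.2 q [ 0.52 -0.57  2.   -0.07  1.14 -1.44]
[-0.009, -0.007, -0.024, 0, 6.5, 0, 0.02, -0.007, -0.007, -0.025, 0.1, 6.5, 0, 0.02, -0.004, -0.007, -0.026, 0, 6.5, 0.1, 0.02, -0.001, -0.007, -0.026, 0, 6.5, 0, 0.02, 0.0024, -0.0067, -0.0256, 0.1, 6.5, 0, 0.02]
max [0.009 0.007 0.026 0.1   6.5   0.1  ]
[0.001, -0.035, 0.001, 0, 0, 1.9, 0.02, 0, -0.035, 0.001, 0, 0, 1.9, 0.02, -0.001, -0.035, 0.001, 0, 0, 1.9, 0.02, -0.003, -0.036, 0, 0, 0, 1.9, 0.02, -0.003, -0.035, 0.001, 0, 0, 1.9, 0.02, -0.005, -0.034, 0.001, 0, 0, 1.9, 0.02, -0.006, -0.035, 0.001, 0, 0, 1.9, 0.02, -0.007, -0.034, 0.001, 0, 0, 1.9, 0.02, -0.008, -0.035, 0.001, 0, 0, 1.9, 0.02, -0.009, -0.034, 0.001, 0, 0, 1.8, 0.02]
[-0.011, -0.033, 0.001, 0, 0, 1.9, 0.02, -0.0111, -0.0334, 0.0004, 0, 0, 1.9, 0.02]
max [1.11e-02 3.60e-02 1.00e-03 0.00e+00 0.00e+00 1.90e+00]
```

Request:
step_arm:
  moves: [-0.009, -0.007, -0.024, 0, 6.5, 0, 0.02, -0.007, -0.007, -0.025, 0.1, 6.5, 0, 0.02, -0.004, -0.007, -0.026, 0, 6.5, 0.1, 0.02, -0.001, -0.007, -0.026, 0, 6.5, 0, 0.02, 0.0025, -0.0065, -0.0255, 0, 6.5, 0, 0.02]

```text
t: 23.55
eef_pos: [0.4607, 0.2399, 0.2856]
tool_rot: [0.617, -3.069, 0.003]
contact_force: [0.0, 0.6, -1.6]
grip_width: 0.0283
finger_force: 59.3
```

Run:
```python
from h import *
s=state()
plan([.611,-.154,.285],tool([0,0,-1],[.866,.5,0]),13,.02)
```

```text
23.55 pos [0.4607 0.2399 0.2856] R [[-0.922, -0.386, -0.01], [-0.386, 0.922, -0.004], [0.011, 0.0, -1.0]] F [ 0.   0.6 -1.6] w 0.0283 ff 59.3 q [ 0.41 -0.1   1.32  0.    1.93 -1.55]
[0.001, -0.032, 0, 0, 0, 6.4, 0.02, -0.003, -0.033, 0, -0.1, -0.1, 6.3, 0.02, -0.006, -0.032, 0, 0, 0, 6.4, 0.02, -0.009, -0.031, 0, 0, -0.1, 6.4, 0.02, -0.013, -0.029, 0, -0.1, 0, 6.3, 0.02, -0.017, -0.028, 0, 0, 0, 6.4, 0.02, -0.019, -0.027, 0, -0.1, -0.1, 6.3, 0.02, -0.022, -0.023, 0, 0, 0, 6.4, 0.02, -0.024, -0.022, 0, 0, -0.1, 6.4, 0.02, -0.027, -0.018, 0, -0.1, 0, 6.3, 0.02]
[-0.029, -0.015, 0, 0, -0.1, 6.4, 0.02, -0.03, -0.012, 0, 0, 0, 6.4, 0.02, -0.031, -0.0092, 0.0001, -0.1, 0, 6.3, 0.02]
max [3.1e-02 3.3e-02 1.0e-04 1.0e-01 1.0e-01 6.4e+00]
```

Request:
step_arm:
  moves: [0.001, -0.032, 0, 0, 0, 6.4, 0.02, -0.003, -0.033, 0, 0, 0, 6.3, 0.02, -0.006, -0.032, 0, 0, 0, 6.4, 0.02, -0.009, -0.031, 0, 0, 0, 6.4, 0.02, -0.013, -0.029, 0, 0, 0, 6.3, 0.02, -0.017, -0.028, 0, 0, 0, 6.4, 0.02, -0.019, -0.027, 0, 0, 0, 6.3, 0.02, -0.022, -0.023, 0, 0, 0, 6.4, 0.02, -0.024, -0.022, 0, 0, 0, 6.4, 0.02, -0.027, -0.018, 0, 0, 0, 6.3, 0.02]

```text
t: 24.55
eef_pos: [0.5767, -0.0643, 0.2837]
tool_rot: [-1.102, -2.936, 0.008]
contact_force: [-0.1, -0.5, -1.7]
grip_width: 0.0282
finger_force: 59.5
```

Request:
step_arm:
  moves: [-0.029, -0.015, 0, 0, 0, 6.4, 0.02, -0.03, -0.012, 0, 0, 0, 6.4, 0.02, -0.031, -0.009, 0, 0, 0, 6.3, 0.02, 0, 0, 0, 0, 0, 0, 0.02, 0, 0, 0.03, 0, 0, 0, 0.02, 0, 0, 0.03, 0, 0, 0, 0.02, 0, 0, 0, 0, 0, 0, 0.02, 0, 0, 0, 0, 0, 0, 0.02, 0, 0, 0, 0, 0, 0, 0.02]

```text
t: 25.45
eef_pos: [0.611, -0.1538, 0.2272]
tool_rot: [-1.569, -2.72, 0.008]
contact_force: [-0.1, -0.6, -0.9]
grip_width: 0.0279
finger_force: 59.6
```

Run:
```python
from h import *
im,d,c=grab("wrist"); cv2.imwrite("pics/w6.png",im); P=cloud(d,c).reshape(-1,3); P=P[~np.isnan(P[:,0])]; np.save("w6.npy",P)
s=state(); e=s['eef_pos']
q=near(P,e[:2],.08,e[2]-.016,e[2]-.0); z=np.median(q[:,2]); q=q[abs(q[:,2]-z)<.005]
n=np.linalg.svd(q-q.mean(0),full_matrices=False)[2][2]; print("flange z",z,"n",n,circ(q))
rimfit(P,(.611,-.154),.059,.105)
# outer rim edge: points farthest from lid
q=near(P,(.611,-.154),.07,.101,.109); h=cv2.convexHull(q[:,:2].astype(np.float32))[:,0]
r=np.hypot(*(h-[.611,-.154]).T); print("outer",ransac_circ(h[r>.054],.059),(r>.054).sum())
```

```text
25.5 pos [ 0.6111 -0.1539  0.2276] R [[-0.501, 0.866, -0.003], [0.866, 0.501, -0.004], [-0.002, -0.005, -1.0]] F [-0.6  0.  -1.2] w 0.0282 ff 59.6 q [-0.3   0.17  1.15 -0.01  1.82 -0.82]
flange z 0.2205270020533154 n [0.00368684 0.0046748  0.99998228] (array([ 0.6109, -0.1549]), 0.0591)
 rim n 1232 hull [ 0.5973 -0.1323] 0.0526 ring [ 0.6104 -0.155 ] z 0.1048
outer [ 0.61062713 -0.15538566] 33
```

View pics/w6.png

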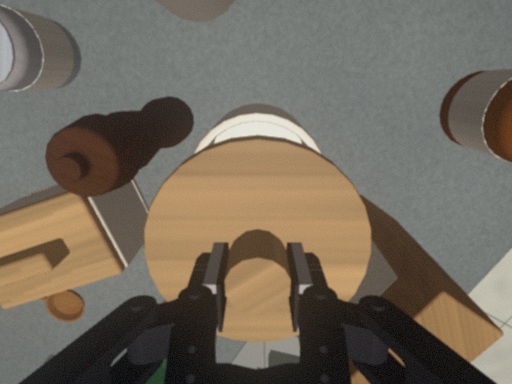

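The picture shows lid_big level at (258,240), concentric with the canister rim arc at (258,130). I lower it.

Request:
step_arm:
  moves: [0, 0, 0.02, 0, 0, 0, 0.02, 0, 0, 0.025, 0, 0, 0, 0.02, 0, 0, 0.025, 0, 0, 0, 0.02, 0, 0, 0.013, 0, 0, 0, 0.02, 0, 0, 0.008, 0, 0, 0, 0.02, 0, 0, 0.005, 0, 0, 0, 0.02, 0, 0, 0.004, 0, 0, 0, 0.02, 0, 0, 0.002, 0, 0, 0, 0.02, 0, 0, 0.001, 0, 0, 0, 0.02, 0, 0, 0, 0, 0, 0, 0.02]

```text
t: 26.5
eef_pos: [0.6101, -0.1546, 0.1238]
tool_rot: [-1.57, -2.719, 0.009]
contact_force: [-3.5, 0.1, 5.1]
grip_width: 0.0282
finger_force: 60.2
```

Request:
step_arm:
  moves: [0, 0, 0.001, 0, 0, 0, 0.02, 0, 0, 0, 0, 0, 0, 0.02]

```text
t: 26.7
eef_pos: [0.6102, -0.1546, 0.1238]
tool_rot: [-1.57, -2.72, 0.009]
contact_force: [-4.3, 0.5, 8.1]
grip_width: 0.028
finger_force: 60.8
```

Seated. Release, rise to a height that shows all three lids, and check.

Request:
step_arm:
  moves: [0, 0, 0, 0, 0, 0, 0.05, 0, 0, 0, 0, 0, 0, 0.05, 0, 0, 0, 0, 0, 0, 0.05, 0, 0, -0.005, 0, 0, 0, 0.05, 0, 0, -0.02, 0, 0, 0, 0.05, 0, 0, -0.04, 0, 0, 0, 0.05, 0, 0, -0.05, 0, 0, 0, 0.05, 0, 0, -0.05, 0, 0, 0, 0.05, 0, 0, -0.05, 0, 0, 0, 0.05, 0, 0, -0.04, 0, 0, 0, 0.05]

```text
t: 27.7
eef_pos: [0.611, -0.1534, 0.3799]
tool_rot: [-1.57, -2.72, 0.009]
contact_force: [0.2, -0.5, 0.6]
grip_width: 0.0499
finger_force: 0.0
```

Request:
step_arm:
  moves: [0.03, -0.04, 0, 0, 0, -5, 0.05, 0.03, -0.04, 0, 0, 0, -5, 0.05, 0.03, -0.03, 0, 0, 0, -5, 0.05, 0, 0, 0, 0, 0, 0, 0.05, 0, 0, 0, 0, 0, 0, 0.05, 0, 0, 0, 0, 0, 0, 0.05]

```text
t: 28.3
eef_pos: [0.4701, -0.1423, 0.3768]
tool_rot: [-1.201, -2.898, 0.009]
contact_force: [-0.2, -0.5, 0.2]
grip_width: 0.0502
finger_force: 0.0
```

Run:
```python
from h import *
s=state()
Ps=[]
for c in ("wrist","scene","side"):
    im,d,k=grab(c); cv2.imwrite(f"pics/end_{c}.png",im); P=cloud(d,k).reshape(-1,3); P=P[~np.isnan(P[:,0])]
    print(c)
    for l,xy,r,z in(("big",(.6105,-.1548),.059,.105),("small",(.4695,-.0285),.044,.125),("obl",(.471,-.3145),.07,.095)):
        q=near(P,xy,r+.01,z+.007,z+.017)
        if len(q)<50: print(l,len(q)); continue
        n=np.linalg.svd(q-q.mean(0),full_matrices=False)[2][2]
        print(l,len(q),"under",round(np.median(q[:,2])-.012-z,4),"tilt",np.round(n[:2]*np.sign(n[2]),3),circ(q))
        b=near(P,xy,r+.01,.02,z-.015); 
        if l!="obl" and len(b)>50: print("   body",len(b),np.round(ransac_circ(b,r),4))
```

```text
28.3 pos [ 0.4701 -0.1423  0.3768] R [[-0.707, 0.707, -0.007], [0.707, 0.707, -0.003], [0.002, -0.007, -1.0]] F [-0.2 -0.5  0.2] w 0.0502 ff 0.0 q [-0.36 -0.11  1.17 -0.01  2.09 -1.15]
wrist
big 4381 under 0.0001 tilt [-0.004  0.001] (array([ 0.6101, -0.1548]), 0.0591)
   body 829 [ 0.6108 -0.1548]
small 4377 under 0.0 tilt [-0.003 -0.   ] (array([ 0.4695, -0.0284]), 0.044)
   body 252 [ 0.469  -0.0278]
obl 4013 under -0.0 tilt [-0.004  0.004] (array([ 0.4704, -0.3135]), 0.0768)
scene
big 860 under -0.0008 tilt [ 0.    -0.001] (array([ 0.6108, -0.154 ]), 0.0602)
   body 513 [ 0.6098 -0.1557]
small 462 under -0.0006 tilt [ 0.004 -0.002] (array([ 0.4696, -0.028 ]), 0.0461)
   body 514 [ 0.4685 -0.0286]
obl 600 under -0.0007 tilt [-0.002 -0.004] (array([ 0.4705, -0.3146]), 0.0779)
side
big 614 under -0.0006 tilt [-0.002  0.   ] (array([ 0.6103, -0.1581]), 0.0618)
   body 536 [ 0.6103 -0.1556]
small 267 under -0.001 tilt [ 0.001 -0.004] (array([ 0.4673, -0.0306]), 0.0458)
   body 478 [ 0.4688 -0.0288]
obl 829 under -0.0006 tilt [0.    0.001] (array([ 0.4688, -0.3183]), 0.0762)
```

View pics/end_scene.png

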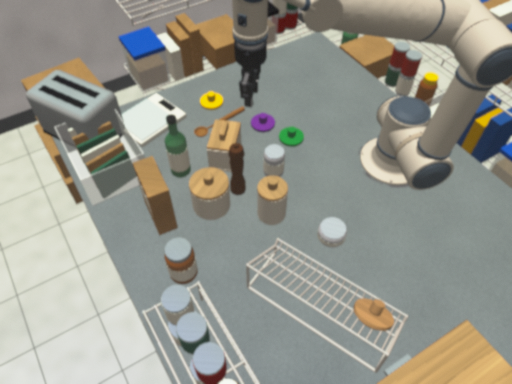

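The picture shows all three canisters closed, at big (210,190), small (272,197) and oblong (225,140). The odd lid is still in the rack at (373,314), the other goods are in place and the arm is clear.

```bash
python3 -c "
from plant import robot
print(robot.finish_job())"
```

```text
the job is handed in; nothing more can be done
None
```

All three canisters wear their own lids; in the final camera check they measured centred, level and on the rim within about 1 mm, with the odd lid still in the rack, the other goods in place and about 28 s on the clock. The job is handed in, but no verdict came back.

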